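# Hand over the fuller disinfectant can for the empty tube rack

## Task

The empty orange tube rack is to be sprayed with disinfectant. First slide it along the table (do not lift it) until it lies wholly on the white paper pad; then lift the two identical spray cans out of their stand in turn, feel which is the heavier, that is the fuller one, and leave the lighter one standing back in the stand. Finish while holding the fuller can upright, about 10 cm clear above the middle of the rack, and keep hold of it so that I can take it from the gripper; leave the tape, the marker and the tape dispenser where they are.

Things in the scene. Friction and masses are not known exactly. Their poses are not given: they have to be found in the camera images.
- rack: empty orange plastic tube rack with 50 holes, loose, about 0.16 kg, flat on the table: 122 mm (x) by 235 mm (y) by 41 mm high. Base slab 116 x 232 mm, 0 to 14 mm high; hole plate 118 x 234 mm, 32 to 40 mm high; open between. Origin: centre of its underside, x along the short side, y along the long side. Starts beyond the pad's +y end, nearly in line with it
- pad: white quilted paper pad flat on the blue table cloth, fixed, 180 mm (x) by 300 mm (y), under 2 mm thick: things slide onto it freely. Origin: its centre, x along the short side, y along the long side. The rack lies wholly on it when their centres agree within about 30 mm and their long sides run alike
- can_a: upright aluminium spray can, white sleeve and button, looks just like the other: body 50 mm in diameter up to 116 mm, then shoulder and button to 151 mm. Origin: centre of its underside, z up; yaw is of no matter. Starts in a well of the stand. Grip the body with the pads 85 to 115 mm above its base. It weighs 0.07 to 0.4 kg; the fuller can is at least 0.13 kg (1.3 N) heavier than the other
- can_b: upright aluminium spray can, white sleeve and button, looks just like the other: body 50 mm in diameter up to 116 mm, then shoulder and button to 151 mm. Origin: centre of its underside, z up; yaw is of no matter. Starts in a well of the stand. Grip the body with the pads 85 to 115 mm above its base. It weighs 0.07 to 0.4 kg; the fuller can is at least 0.13 kg (1.3 N) heavier than the other
- stand: grey plastic block fixed to the table on four rubber feet, 84 mm (x) by 204 mm (y) by 36 mm high, with two round wells for spray cans. Origin: centre of its underside on the table, x along the short side, y along the long side through both wells
- well_1 (a point): centre of the floor of the stand's well at its +y end: 54 mm in diameter, 26 mm deep with a 3 mm chamfered mouth; floor 10 mm above the table. A can standing in it has its origin here
- well_2 (a point): the same for the well at the stand's -y end, 112 mm from the other
- plaster_roll: bystander: white roll of surgical tape lying flat, 41 mm across, 25 mm high; origin: centre of its underside
- marker: bystander: black marker pen lying on the table, 136 mm long (y), 14 mm thick; origin: centre of its underside
- tape_snail: bystander: tape dispenser standing on its foot, 20 x 72 mm (y), 60 mm high; origin: centre of its underside

How it is judged:
By the outcome, as a careful person would: the job done as asked, in the order asked, and still so for the second after the job is handed in, while the arm keeps its last pose, push and grip.
It also fails if it takes over 72 s, if anything falls off the work surface, if the arm or the gripper's body presses on something with over 40 N, if the wrist force passes 120 N, or if a joint passes its speed limit or range.

## Robot

A 6-joint arm with a two-finger parallel gripper is mounted at the origin on a cart in front of the work surface, level with it; the furniture and walls round the work are solid. World frame = base frame: x ahead of the robot, y to its left, z up, the work surface at z = 0. Lengths are in m, angles in rad, forces in N, time in s.
With the tool pointing down it reaches from about 0.4 to 0.825 m from the base axis. Payload 7 kg.
Tool frame: the origin (TCP) lies midway between the tips of the shut fingers; the grasp point (between the pads) lies 19 mm behind it; z points along the fingers, y is the line along which they close (so a half turn about z gives the same grasp; the last joint's range is limited). The gripper opens to 88 mm and grips with 3 to 60 N. Pads are 19 mm wide; open, the fingers measure 130 mm over their backs; the gripper's body (78 mm by 193 mm) begins 47 mm behind the grasp point.
Start: joints at [-0.836, 0.359, 0.012, 0, -1.224, -0.288], TCP at [0.292, -0.609, 0.227] pointing down, gripper open.
Joint ranges: [-3.07, 3.07], [-1.43, 2.12], [-1.02, 1.25], [-3.03, 1.67], [-3.05, -0], [-3.03, 3.03]. Speed limits (rad/s): [2.39, 2.39, 3.01, 3.14, 3.14, 3.14].

## Interface

Orientations are given as [roll, pitch, yaw] about the fixed x, y, z axes, in that order (R = Rz(yaw) Ry(pitch) Rx(roll)).
In Python, from station import telemetry, eyes, ticket, recognise, trace gives the robot as it stands. The module is installed in compiled form; this text tells all that it offers.
- The arm moves only by the tool servo_tool, never from a script. Its argument "series" is a list that holds one entry, the list of rows, each a list of 4 numbers: the shift along the tool's x, y, z in mm, then the turn about the tool's z in rad. In form: [[[x, y, z, roll], ...]]. A call has exactly 10 rows; each row shifts and turns the commanded pose from where the row before left it, along the tool's axes as they then stand; what a row does not reach is not made up. A row lasts 1/12 s, in which the tool goes at most 41.7 mm and 7.16 degrees, less where a joint would pass 70% of its speed; a pose out of reach is approached as far as the arm can. A call is refused whole if a number of a shift passes 41.7 or a number of a turn 0.125, either way. A call with a gripper value outside its range is refused whole. "claw" is the gripper's target within -1 to 1 (shut at 1, half-way at 0, fully open at -1), set as the call begins (left out, the last holds). The fingers move at their own pace and stop on an object; "grip_force" is the grip in N (left out, the last holds). Time passes only in rows, so rows that do not move let the fingers close, or fill a call up. It gives the time, the measured TCP pose, the force, the opening and the grip force at its end, in the units of the state.
- telemetry.get_state(): the state, without advancing time (a new reading comes with each control period).
- eyes.grab_frame(name): name is "scene" or "top"; returns the picture (420x560x3 uint8, red, green, blue); there is no depth.
- eyes.calibration(name): a dict with "mtx" (3x3 intrinsics, pixels), "rvec" (rotation vector, rad) and "tvec" (3), from world to camera coordinates, as OpenCV has them. Camera axes: x right, y down, z forward; pixel columns grow to the right and rows downward; lengths in m; the calibration is good to about 2 mm. A picture is of the moment at which its call begins. calibration takes no time and is no camera call.
- ticket.job_done(): hands the job in; it is judged then, once.
Trained networks look in the newest picture that a camera, given by its name, has taken for a name from the list of things; names that differ only in an ending like _2 or _b are one class to them, and where a whole thing is asked for, a point or a joint stands for the part that bears it (a point fixed in the world has none). Each returns a list of dicts, best first, with "conf" (0 to 1); they miss things now and then, are a little off and sometimes report something else, mostly with a low value. They report only what shows in the picture. A call takes as long as a camera call.
- recognise(camera, name): "position" ([x, y, z] in m, in world coordinates, good to about 4 mm: the middle of the surface that is visible of it).
- trace(camera, name): "mask" (420x560 bool, what is visible of it).
The state is a dict: "t": time; "q": joint angles; "qd": joint speeds; "joint_efforts": joint torques, N m; "eef_pos": TCP position; "ee_rot": TCP orientation; "force": force on the tool from outside, world axes, zero at the start; "moment": the same for the moment, N m; "width": finger opening in m; "gripper_force": force on a finger pad.
Only numpy, scipy, OpenCV 4.12 (cv2) and the standard library are available. Lean on these libraries where they do the work, as an engineer would, in place of code of your own. Each camera call takes 0.05 s, during which the arm holds its last target. There are 200 camera calls.

## Working session

There is one attempt and no reset: what is moved stays moved. The work goes in short steps, Python scripts to look and compute and a tool call to move; the robot and the scene stay as the last step left them, time stands still between calls to the robot, and variables do not carry over. Pictures are saved under pics/ and viewed, at most 10 in all, crops included, and the job is handed in when it is done.

Besides the shell and the picture viewer there is one more tool, called after "Emit:" as name(argument=value, ...) on one line, values as JSON. servo_tool: Moves the arm, as the interface text tells. Its arguments: {"type":"object","properties":{"series":{"type":"array"},"claw":{"type":"number"},"grip_force":{"type":"number"}},"required":["series"]}

```bash
mkdir -p pics; cat > h.py <<'E'
import numpy as np, cv2
from station import telemetry, eyes, ticket, recognise, trace
def P(cam):
    c=eyes.calibration(cam); R=cv2.Rodrigues(np.array(c["rvec"],float))[0]
    return np.array(c["mtx"]),R,np.array(c["tvec"],float).ravel()
def back(cam,uv,z):
    K,R,t=P(cam); o=-R.T@t
    d=(R.T@np.linalg.inv(K)@np.c_[np.array(uv,float).reshape(-1,2),np.ones(len(np.array(uv).reshape(-1,2)))].T).T
    return o+d*((z-o[2])/d[:,2])[:,None]
def proj(cam,X):
    K,R,t=P(cam); return cv2.projectPoints(np.array(X,float).reshape(-1,3),R,t,K,None)[0].reshape(-1,2)
def rect(cam,name,z):
    "min-area rect of the mask, backprojected at height z: centre, sides, long-axis angle"
    m=trace(cam,name)
    if not m: return None
    c=max(cv2.findContours(m[0]["mask"].astype(np.uint8),0,2)[0],key=cv2.contourArea)
    w=back(cam,c.reshape(-1,2),z)[:,:2]
    (cx,cy),(a,b),g=cv2.minAreaRect((w*1000).astype(np.float32))
    if a>b: g+=0
    else: g+=90; a,b=b,a
    return m[0]["conf"],np.round([cx,cy,a,b,(g%180)],1)
def st():
    s=telemetry.get_state(); print({k:np.round(s[k],3).tolist() for k in ("t","q","eef_pos","ee_rot","force","width","gripper_force")})
E
python3 - <<'E'
from h import *
st()
for c in("top","scene"):
    cv2.imwrite(f"pics/{c}0.png",eyes.grab_frame(c)[:,:,::-1])
    K,R,t=P(c);print(c,(-R.T@t).round(3),K[0,0],R[2].round(2))
    for n in("rack","pad","can_a","stand","well_1","plaster_roll","marker","tape_snail"):
        print(n,[(round(r["conf"],2),np.round(r["position"],3).tolist()) for r in recognise(c,n)])
    for n,z in(("rack",.04),("pad",0.002),("stand",.036)): print(n,rect(c,n,z))
st()
E
```

```text
{'t': 0.0, 'q': [-0.836, 0.359, 0.011, -0.0, -1.224, -0.288], 'eef_pos': [0.291, -0.608, 0.226], 'ee_rot': [3.14, -0.0, -2.695], 'force': [-0.317, -0.828, -0.613], 'width': 0.088, 'gripper_force': 0.0}
top [ 0.151 -0.032  1.782] 499.7057536383208 [ 0.19  0.02 -0.98]
rack [(0.79, [0.535, 0.263, 0.04])]
pad [(0.72, [0.511, 0.021, -0.002]), (0.19, [0.506, -0.511, 0.0])]
can_a [(0.74, [0.5, -0.346, 0.128]), (0.63, [0.484, -0.236, 0.13])]
stand [(0.64, [0.491, -0.294, 0.037])]
well_1 [(0.58, [0.488, -0.298, 0.033])]
plaster_roll [(0.68, [0.585, 0.475, 0.025])]
marker []
tape_snail []
rack (0.93, array([533. , 258.4, 236. , 120.9,  89. ]))
pad (0.79, array([515.1,  32.6, 303.1, 184. ,  83.1]))
stand (0.78, array([ 498. , -298.1,  210. ,   91. ,   93.5]))
scene [-0.426 -0.931  1.013] 525.7659609589404 [ 0.55  0.57 -0.61]
rack [(0.93, [0.524, 0.244, 0.039])]
pad []
can_a [(0.93, [0.485, -0.363, 0.117]), (0.87, [0.482, -0.253, 0.102]), (0.39, [0.522, 0.24, 0.036])]
stand [(0.83, [0.46, -0.295, 0.04])]
well_1 [(0.66, [0.461, -0.297, 0.036])]
plaster_roll [(0.46, [0.577, 0.466, 0.02])]
marker [(0.74, [0.361, -0.089, 0.013])]
tape_snail [(0.76, [0.498, -0.533, 0.03])]
rack (0.43, array([ 496.6, -535.5,   72.5,   62.1,  179. ]))
pad (0.88, array([514.8,  35.5, 304.8, 180.7,  84.4]))
stand (0.95, array([ 489.3, -303.8,  216.8,  118.5,   93.6]))
{'t': 1.2, 'q': [-0.836, 0.359, 0.012, -0.0, -1.224, -0.288], 'eef_pos': [0.292, -0.609, 0.227], 'ee_rot': [3.142, 0.0, -2.695], 'force': [0.381, -0.353, -0.439], 'width': 0.088, 'gripper_force': 0.0}
```

View pics/top0.png

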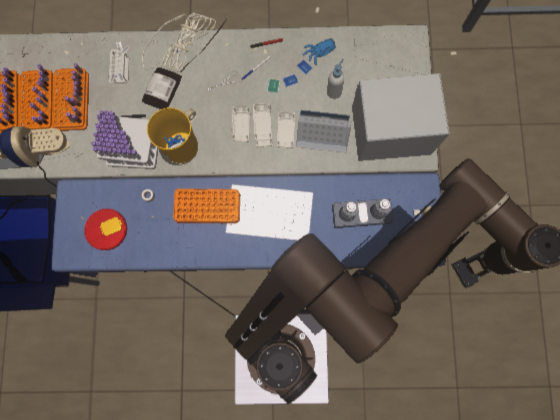

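View pics/scene0.png

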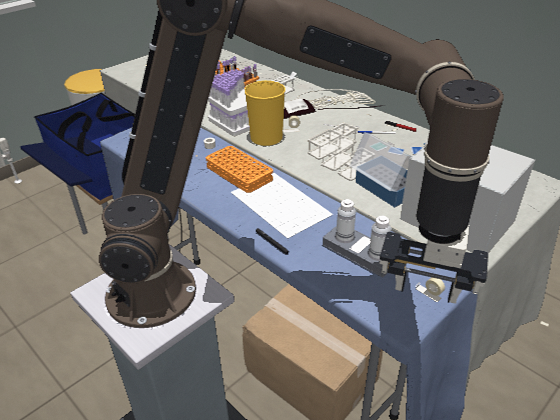

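The top view shows the rack (207,205) overlapping the pad's left end (pad 226–312, row 213), cans in the stand at (348,210) and (381,208), and the tape roll at (147,195). The scene view shows the marker at (272,240) and the tape dispenser at (432,289).

Plan: push the rack's +y end with both fingers spread, travelling towards -y. First I'll turn the tool and check the height of the back counter.

Emit:
servo_tool(series=[[[0, 0, -3, -0.112], [0, 0, -3, -0.112], [0, 0, -3, -0.112], [0, 0, -3, -0.112], [0, 0, -3, -0.112], [0, 0, -3, -0.112], [0, 0, -3, -0.112], [0, 0, -3, -0.112], [0, 0, -3, -0.112], [0, 0, -3, -0.112]]], claw=-0.4)

```text
t: 2.03
eef_pos: [0.2916, -0.6087, 0.2568]
ee_rot: [-3.142, -0.0, -1.569]
force: [-0.6, 0.0, -0.2]
width: 0.0614
gripper_force: 0.0
```

```bash
python3 - <<'E'
from h import *
print("table edge z0",back("top",[[60,178],[200,177],[400,176]],0).round(3).tolist())
print("scene edge z0",back("scene",[[213,120],[330,180],[400,217]],0).round(3).tolist())
s=cv2.imread("pics/scene0.png")[70:230,150:450]; cv2.imwrite("pics/c1.png",cv2.resize(s,None,fx=2.6,fy=2.6,interpolation=2))
st()
E
```

```text
table edge z0 [[0.656, 0.812, 0.0], [0.65, 0.29, 0.0], [0.639, -0.447, 0.0]]
scene edge z0 [[0.721, 0.632, 0.0], [0.724, 0.007, 0.0], [0.72, -0.28, 0.0]]
{'t': 2.033, 'q': [-0.836, 0.343, 0.057, -0.0, -1.285, 0.837], 'eef_pos': [0.292, -0.609, 0.257], 'ee_rot': [-3.142, -0.0, -1.569], 'force': [-0.595, 0.035, -0.152], 'width': 0.061, 'gripper_force': 0.0}
```

View pics/c1.png

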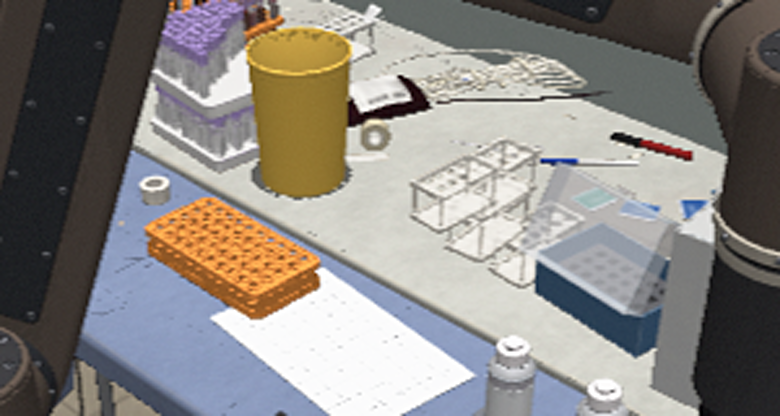

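The crop shows the orange rack overlapping the pad corner at (250,310), with the counter edge running (130,155)–(485,335). I'll redo the edge triangulation with these pixels.

```bash
python3 - <<'E'
from h import *
print("scene edge",back("scene",[[200,130],[277,164],[336,199]],0).round(3).tolist())
im=cv2.imread("pics/top0.png");print("top col 255 rows165-190",im[165:190,255].tolist())
s=cv2.imread("pics/scene0.png");print("scene col 277",[(r,s[r,277].tolist()) for r in range(155,180)])
E
```

```text
scene edge [[0.633, 0.605, 0.0], [0.67, 0.209, 0.0], [0.655, -0.078, 0.0]]
top col 255 rows165-190 [[154, 166, 171], [154, 166, 172], [154, 166, 172], [154, 165, 171], [154, 164, 171], [152, 163, 169], [152, 163, 169], [148, 160, 166], [131, 143, 151], [98, 107, 114], [82, 82, 85], [106, 93, 92], [136, 114, 108], [148, 122, 115], [146, 121, 113], [147, 121, 114], [147, 121, 115], [145, 120, 113], [147, 121, 115], [147, 122, 115], [147, 123, 118], [164, 147, 145], [210, 206, 211], [228, 229, 232], [229, 230, 234]]
scene col 277 [(155, [204, 212, 214]), (156, [203, 212, 213]), (157, [205, 214, 215]), (158, [208, 216, 217]), (159, [208, 218, 217]), (160, [205, 215, 214]), (161, [206, 214, 215]), (162, [207, 215, 215]), (163, [202, 210, 210]), (164, [201, 211, 213]), (165, [183, 198, 204]), (166, [151, 161, 163]), (167, [106, 113, 113]), (168, [100, 101, 99]), (169, [169, 140, 128]), (170, [192, 157, 142]), (171, [192, 156, 141]), (172, [193, 156, 143]), (173, [187, 153, 138]), (174, [193, 158, 144]), (175, [249, 249, 248]), (176, [254, 255, 255]), (177, [251, 251, 251]), (178, [252, 252, 252]), (179, [252, 252, 252])]
```

Emit:
servo_tool(series=[[[-38, -15, 0, 0], [-38, -15, 0, 0], [-38, -15, 0, 0], [-38, -15, 0, 0], [-38, -15, 0, 0], [-38, -15, 0, 0], [-38, -15, 0, 0], [-38, -15, 0, 0], [-38, -15, 0, 0], [-38, -15, 0, 0]]])

```text
t: 2.87
eef_pos: [0.4434, -0.2274, 0.257]
ee_rot: [-3.141, -0.0, -1.575]
force: [1.6, -0.0, 0.1]
width: 0.0615
gripper_force: 0.0
```

Emit:
servo_tool(series=[[[-40, -6, 0, 0], [-40, -6, 0, 0], [-40, -6, 0, 0], [-40, -6, 0, 0], [-40, -6, 0, 0], [-40, -6, 0, 0], [-40, -6, 0, 0], [-40, -6, 0, 0], [-40, -6, 0, 0], [-40, -6, 0, 0]]])

```text
t: 3.7
eef_pos: [0.5046, 0.1726, 0.257]
ee_rot: [-3.141, 0.001, -1.574]
force: [1.5, -1.7, 0.8]
width: 0.0614
gripper_force: 0.0
```

Emit:
servo_tool(series=[[[-34, -4, 5, 0], [-34, -4, 5, 0], [-34, -4, 5, 0], [-34, -4, 5, 0], [-34, -4, 10, 0], [-34, -4, 15, 0], [-34, -4, 15, 0], [0, 0, 30, 0], [0, 0, 30, 0], [0, 0, 20, 0]]])

```text
t: 4.53
eef_pos: [0.5325, 0.4082, 0.1132]
ee_rot: [3.139, -0.002, -1.574]
force: [0.2, -0.3, -0.2]
width: 0.0613
gripper_force: 0.0
```

```bash
python3 - <<'E'
from h import *
st()
for c in("top","scene"):
    cv2.imwrite(f"pics/{c}1.png",eyes.grab_frame(c)[:,:,::-1])
    for n,z in(("rack",.04),("pad",0.002)): print(c,n,rect(c,n,z))
print([(round(r["conf"],2),np.round(r["position"],3).tolist()) for r in recognise("scene","plaster_roll")])
E
```

```text
{'t': 4.533, 'q': [0.944, 0.438, -0.137, -0.001, -0.999, -0.947], 'eef_pos': [0.532, 0.408, 0.113], 'ee_rot': [3.139, -0.002, -1.574], 'force': [0.208, -0.279, -0.166], 'width': 0.061, 'gripper_force': 0.0}
top rack (0.97, array([532.9, 258.2, 236.1, 120.8,  88.9]))
top pad (0.76, array([514.4,  34.6, 303.2, 187.4,  82.7]))
scene rack (0.81, array([520.8, 243.1, 282.8, 156.9,  88. ]))
scene pad (0.9, array([513.2,  34.5, 307.7, 184.1,  82.5]))
[]
```

View pics/scene1.png

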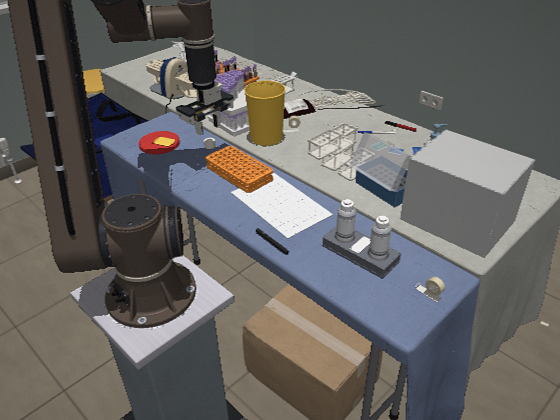

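The scene shows the gripper behind the rack's far end, with the roll (210,143) behind the fingers and nothing disturbed. Going down and pushing.

Emit:
servo_tool(series=[[[0, 0, 15, 0], [0, 0, 15, 0], [0, 0, 15, 0], [0, 0, 15, 0], [0, 0, 15, 0], [0, 0, 10, 0], [0, 0, 8, 0], [0, 0, 5, 0], [0, 0, 4, 0], [0, 0, 0, 0]]])

```text
t: 5.72
eef_pos: [0.5337, 0.4083, 0.0144]
ee_rot: [3.141, -0.0, -1.575]
force: [0.5, -1.2, -0.3]
width: 0.0611
gripper_force: 0.0
```

Emit:
servo_tool(series=[[[6, 0, 0, 0], [8, 0, 0, 0], [10, 0, 0, 0.005], [13, 0, 0, 0.008], [15, 0, 0, 0.008], [15, 0, 0, 0.008], [15, 0, 0, 0.008], [15, 0, 0, 0.008], [15, 0, 0, 0.008], [15, 0, 0, 0.008]]])

```text
t: 6.55
eef_pos: [0.5303, 0.28, 0.0149]
ee_rot: [-3.141, 0.001, -1.637]
force: [0.9, 3.2, 1.7]
width: 0.0615
gripper_force: 1.3
```

Emit:
servo_tool(series=[[[14, -1, 0, 0.008], [13, -1, 0, 0.008], [12, -1, 0, 0.008], [11, -1, 0, 0.008], [10, -1, 0, 0.008], [9, -1, 0, 0.008], [7, -1, 0, 0.008], [5, -1, 0, 0], [3, 0, 0, 0], [0, 0, 0, 0]]])

```text
t: 7.38
eef_pos: [0.5301, 0.196, 0.0142]
ee_rot: [3.141, -0.001, -1.692]
force: [0.1, -0.4, 0.7]
width: 0.0615
gripper_force: 0.0
```

```bash
python3 - <<'E'
from h import *
st()
for c in("top","scene"):
    cv2.imwrite(f"pics/{c}2.png",eyes.grab_frame(c)[:,:,::-1])
    print(c,"rack",rect(c,"rack",.041))
E
```

```text
{'t': 7.383, 'q': [0.7, 0.408, -0.477, -0.0, -0.687, -0.822], 'eef_pos': [0.53, 0.196, 0.014], 'ee_rot': [3.141, -0.001, -1.692], 'force': [0.064, -0.362, 0.674], 'width': 0.061, 'gripper_force': 0.0}
top rack (0.61, array([516.6,  61.5, 222.7, 125. ,  82.9]))
scene rack (0.63, array([ 485.7, -306.7,  219.6,  119.8,   93.9]))
```

View pics/top2.png

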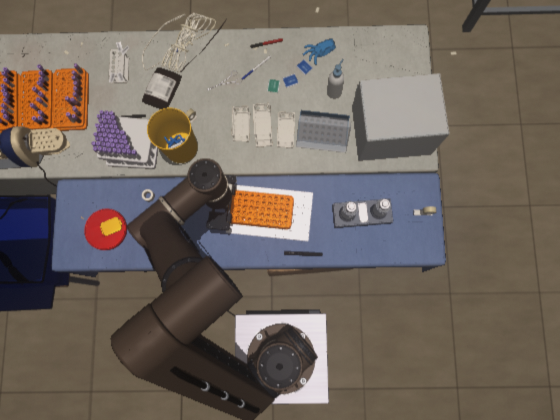

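The top view shows the rack now aligned with the pad, at about (263,210). It still needs about 33 mm along the pad axis.

Emit:
servo_tool(series=[[[3, 0, 0, 0], [5, 0, 0, 0], [5, 0, 0, 0], [5, 0, 0, 0], [5, 0, 0, 0], [4, 0, 0, 0], [3, 0, 0, 0], [2, 0, 0, 0], [1, 0, 0, 0], [0, 0, 0, 0]]])

```text
t: 8.42
eef_pos: [0.5266, 0.1639, 0.0146]
ee_rot: [3.142, -0.0, -1.692]
force: [-0.3, -0.4, 0.3]
width: 0.0614
gripper_force: 0.0
```

Emit:
servo_tool(series=[[[-8, 0, 0, 0], [-12, 0, 0, 0], [-12, 0, -5, 0], [0, 0, -35, 0], [0, 0, -40, 0], [0, 0, -40, 0], [0, 0, -40, 0], [0, 0, -40, 0], [0, 0, -30, 0], [0, 0, 0, 0]]], claw=-1)

```text
t: 9.25
eef_pos: [0.5336, 0.1987, 0.253]
ee_rot: [-3.132, 0.007, -1.69]
force: [0.4, 1.0, 0.4]
width: 0.0876
gripper_force: 0.0
```

```bash
python3 - <<'E'
from h import *
st()
for c in("top","scene"):
    cv2.imwrite(f"pics/{c}3.png",eyes.grab_frame(c)[:,:,::-1])
    print(c,"rack",rect(c,"rack",.041),"pad",rect(c,"pad",.002))
    print("cans",[(round(r["conf"],2),np.round(r["position"],3).tolist()) for r in recognise(c,"can_a")])
    # can masks -> button-top pixel centre; fit the can's axis by silhouette compare
    for m in trace(c,"can_a")[:2]:
        ys,xs=np.nonzero(m["mask"]); print(m["conf"],xs.min(),xs.max(),ys.min(),ys.max(),xs.mean().round(1),ys.mean().round(1))
        np.save(f"{c}_{'a' if xs.mean()<365 else 'b'}.npy",m["mask"])
# fit: rendered silhouette of the can standing at (x,y,.01), IoU in both views
a=np.linspace(0,2*np.pi,40)
def ring(r,z): return np.c_[r*np.cos(a),r*np.sin(a),0*a+z]
can=np.vstack([ring(.025,.036),ring(.025,.126),ring(.012,.161)])
import os
from scipy.optimize import minimize
for k in "ab":
    ms={c:np.load(f"{c}_{k}.npy") for c in("top","scene") if os.path.exists(f"{c}_{k}.npy")}
    for cs in [[c] for c in ms]+[list(ms)]:
        def cost(p):
            s=0
            for c in cs:
                im=np.zeros((420*4,560*4),np.uint8)
                cv2.fillConvexPoly(im,cv2.convexHull((proj(c,can+[p[0],p[1],0])*4+2).astype(np.int32)),1)
                m=cv2.resize(ms[c].astype(np.uint8),None,fx=4,fy=4,interpolation=0)
                s-=(im&m).sum()/(im|m).sum()
            return s
        r=minimize(cost,[.49,-.24 if k=="a" else -.35],method="Nelder-Mead",options=dict(initial_simplex=np.array([.49,-.24 if k=="a" else -.35])+np.array([[0,0],[.01,0],[0,.01]]),xatol=3e-4))
        print(k,cs,r.x.round(4),round(r.fun,3))
E
```

```text
{'t': 9.25, 'q': [0.702, 0.162, -0.196, 0.003, -1.202, -0.822], 'eef_pos': [0.534, 0.199, 0.253], 'ee_rot': [-3.132, 0.007, -1.69], 'force': [0.413, 0.974, 0.399], 'width': 0.088, 'gripper_force': 0.0}
top rack (0.75, array([513.6,  35.4, 232.7, 124.9,  83.1])) pad (0.68, array([514.5,  34.7, 300.3, 183.1,  82.9]))
cans [(0.75, [0.483, -0.235, 0.131]), (0.72, [0.501, -0.344, 0.128])]
0.79 340 357 201 220 348.5 210.5
0.74 371 390 198 217 380.6 207.6
scene rack (0.96, array([502.1,  21. , 270.1, 154.2,  82.8])) pad (0.95, array([514.5,  35.9, 300.2, 182.3,  82.7]))
cans [(0.81, [0.488, -0.367, 0.104]), (0.76, [0.478, -0.256, 0.1])]
0.89 369 390 216 260 380.0 238.9
0.55 336 355 200 241 345.7 221.6
a ['top'] [ 0.4963 -0.243 ] -0.946
a ['scene'] [ 0.496  -0.2416] -0.895
a ['top', 'scene'] [ 0.4962 -0.2423] -1.836
b ['top'] [ 0.5043 -0.3536] -0.942
b ['scene'] [ 0.5023 -0.355 ] -0.959
b ['top', 'scene'] [ 0.5035 -0.3542] -1.887
```

View pics/top3.png

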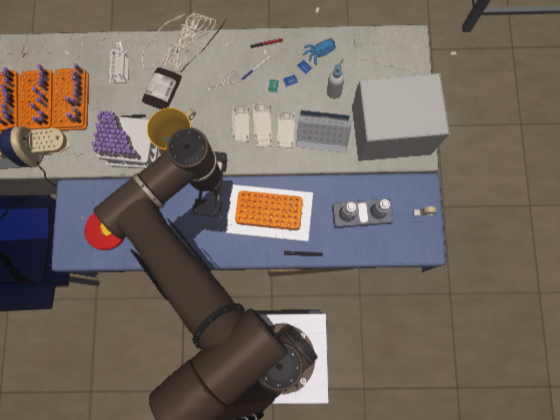

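The top view shows the rack at (269,210) centred on the pad, within about 2 mm and 0.5°. The can fits from both views agree, with a spacing of 112.1 mm as it should be. Next is can a at (0.496, -0.242).

Emit:
servo_tool(series=[[[30, 0, 0, -0.012], [38, 0, 0, -0.012], [38, 0, 0, -0.012], [38, 0, 0, -0.012], [38, 0, 0, -0.012], [38, 0, 0, -0.012], [38, 0, 0, -0.012], [38, 0, 0, -0.012], [38, 0, 0, -0.012], [38, 0, 0, -0.012]]])

```text
t: 10.58
eef_pos: [0.5055, -0.1769, 0.2446]
ee_rot: [-3.142, -0.0, -1.571]
force: [1.3, 0.8, 0.5]
width: 0.0877
gripper_force: 0.0
```

Emit:
servo_tool(series=[[[30, 6, 0, 0], [25, 6, 0, 0], [10, 3, 0, 0], [0, 0, 0, 0], [0, 0, 0, 0], [0, 0, 0, 0], [0, 0, 0, 0], [0, 0, 0, 0], [0, 0, 0, 0], [0, 0, 0, 0]]])

```text
t: 11.42
eef_pos: [0.4912, -0.2394, 0.2447]
ee_rot: [-3.141, 0.0, -1.571]
force: [0.3, 0.2, -0.7]
width: 0.0878
gripper_force: 0.0
```

Emit:
servo_tool(series=[[[3, -5, 10, 0], [0, 0, 20, 0], [0, 0, 20, 0], [0, 0, 20, 0], [0, 0, 20, 0], [0, 0, 20, 0], [0, 0, 15, 0], [0, 0, 12, 0], [0, 0, 8, 0], [0, 0, 0, 0]]])

```text
t: 12.25
eef_pos: [0.4949, -0.2428, 0.0973]
ee_rot: [3.138, 0.001, -1.572]
force: [0.0, -0.1, -0.4]
width: 0.0877
gripper_force: 0.0
```

Emit:
servo_tool(series=[[[0, 0, 0, 0], [0, 0, 0, 0], [0, 0, 0, 0], [0, 0, 0, 0], [0, 0, 0, 0], [0, 0, 0, 0], [0, 0, 0, 0], [0, 0, 0, 0], [0, 0, 0, 0], [0, 0, 0, 0]]], claw=1, grip_force=25)

```text
t: 13.08
eef_pos: [0.4964, -0.2431, 0.0999]
ee_rot: [-3.141, -0.0, -1.572]
force: [0.9, 0.9, 3.7]
width: 0.0494
gripper_force: 25.0
```

```bash
cat >> h.py <<'E'
def weigh(n=8):
    F=[]
    for _ in range(n): eyes.grab_frame("top"); F.append(telemetry.get_state()["force"])
    print("F",np.mean(F,0).round(2),"sd",np.std(F,0).round(2))
E
python3 -c "
from h import *
st(); weigh()"
```

```text
{'t': 13.083, 'q': [-0.101, 0.277, -0.426, 0.0, -0.867, 0.1], 'eef_pos': [0.496, -0.243, 0.1], 'ee_rot': [-3.141, -0.0, -1.572], 'force': [0.927, 0.907, 3.739], 'width': 0.049, 'gripper_force': 24.997}
F [0.58 0.09 4.32] sd [0.52 0.56 0.74]
```

Emit:
servo_tool(series=[[[0, 0, -3, 0], [0, 0, -6, 0], [0, 0, -8, 0], [0, 0, -10, 0], [0, 0, -10, 0], [0, 0, -10, 0], [0, 0, -8, 0], [0, 0, -5, 0], [0, 0, 0, 0], [0, 0, 0, 0]]])

```text
t: 14.32
eef_pos: [0.496, -0.2429, 0.1598]
ee_rot: [-3.141, 0.0, -1.572]
force: [0.2, 0.4, -2.3]
width: 0.0497
gripper_force: 25.0
```

```bash
python3 - <<'E'
from h import *
st(); weigh()
cv2.imwrite("pics/lift.png",cv2.resize(eyes.grab_frame("scene")[150:310,250:470,::-1],None,fx=3,fy=3))
E
```

```text
{'t': 14.317, 'q': [-0.101, 0.212, -0.355, -0.0, -1.003, 0.1], 'eef_pos': [0.496, -0.243, 0.16], 'ee_rot': [-3.141, 0.0, -1.572], 'force': [0.16, 0.4, -2.311], 'width': 0.05, 'gripper_force': 24.991}
F [ 0.05 -0.21 -3.25] sd [0.49 0.55 0.49]
```

View pics/lift.png

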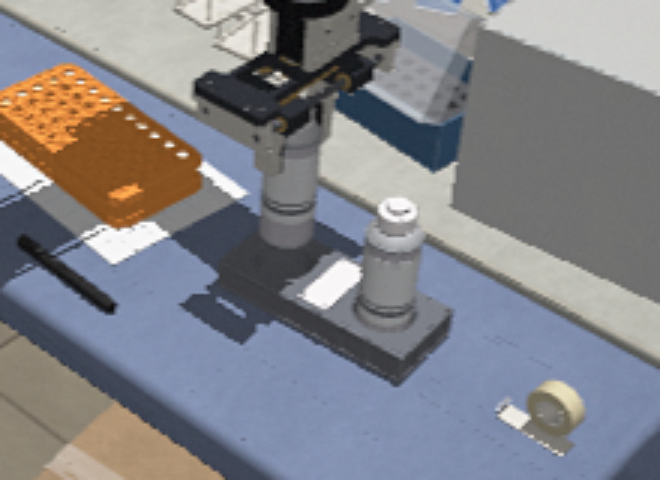

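The crop shows can a hanging upright above its well (290,235), with can b still in its well (390,270). Can a weighs about 3.2 N. Putting it back and weighing b.

Emit:
servo_tool(series=[[[0, 0, 5, 0], [0, 0, 9, 0], [0, 0, 9, 0], [0, 0, 9, 0], [0, 0, 9, 0], [0, 0, 8, 0], [0, 0, 5, 0], [0, 0, 3, 0], [0, 0, 2, 0], [0, 0, 0, 0]]])

```text
t: 15.6
eef_pos: [0.4961, -0.243, 0.1004]
ee_rot: [3.141, -0.0, -1.572]
force: [0.3, -0.2, -3.3]
width: 0.0496
gripper_force: 25.0
```

Emit:
servo_tool(series=[[[0, 0, 0, 0], [0, 0, 0, 0], [0, 0, 0, 0], [0, 0, 0, 0], [0, 0, 0, 0], [0, 0, 0, 0], [0, 0, -5, 0], [0, 0, -15, 0], [0, 0, -25, 0], [0, 0, -25, 0]]], claw=-1)

```text
t: 16.43
eef_pos: [0.4954, -0.2429, 0.1712]
ee_rot: [3.14, 0.0, -1.572]
force: [0.7, -0.4, 0.2]
width: 0.0872
gripper_force: 0.0
```

Emit:
servo_tool(series=[[[0, 0, -30, 0], [0, 0, -15, 0], [12, 0, 0, 0], [22, -2, 0, 0], [25, -2, 0, 0], [25, -2, 0, 0], [18, -1, 0, 0], [9, 0, 0, 0], [0, 0, 0, 0], [0, 0, 0, 0]]])

```text
t: 17.27
eef_pos: [0.5024, -0.3541, 0.2151]
ee_rot: [3.141, 0.001, -1.573]
force: [0.5, 0.2, 1.2]
width: 0.0877
gripper_force: 0.0
```

```bash
python3 - <<'E'
from h import *
st(); weigh(5)
cv2.imwrite("pics/back.png",cv2.resize(eyes.grab_frame("scene")[150:310,250:470,::-1],None,fx=3,fy=3))
E
```

```text
{'t': 17.267, 'q': [-0.297, 0.269, -0.144, -0.0, -1.16, 0.295], 'eef_pos': [0.502, -0.354, 0.215], 'ee_rot': [3.141, 0.001, -1.573], 'force': [0.544, 0.204, 1.191], 'width': 0.088, 'gripper_force': 0.0}
F [-0.25  0.01  0.07] sd [0.43 0.36 0.24]
```

View pics/back.png

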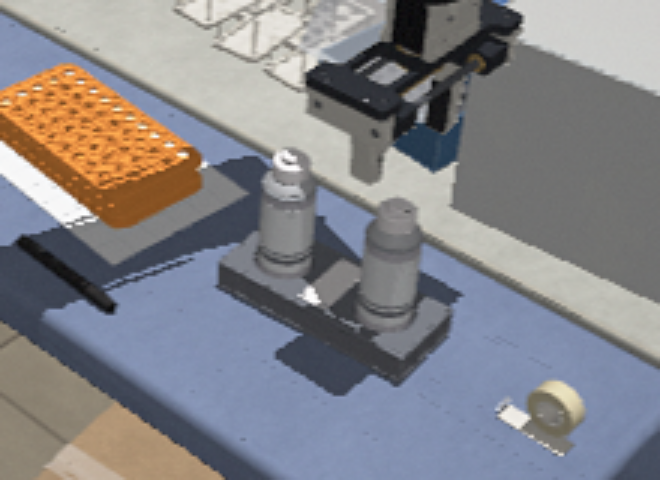

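The crop shows can a back upright in its well (287,230) and the gripper above can b (390,240). With no load the force reads about 0.1 N.

Emit:
servo_tool(series=[[[0, -1, 10, 0], [0, 0, 16, 0], [0, 0, 18, 0], [0, 0, 18, 0], [0, 0, 18, 0], [0, 0, 14, 0], [0, 0, 10, 0], [0, 0, 7, 0], [0, 0, 4, 0], [0, 0, 0, 0]]])

```text
t: 18.4
eef_pos: [0.5037, -0.3538, 0.0999]
ee_rot: [3.141, 0.0, -1.572]
force: [-1.1, -0.4, 0.2]
width: 0.0876
gripper_force: 0.0
```

Emit:
servo_tool(series=[[[0, 0, 0, 0], [0, 0, 0, 0], [0, 0, 0, 0], [0, 0, 0, 0], [0, 0, 0, 0], [0, 0, 0, 0], [0, 0, 0, 0], [0, 0, 0, 0], [0, 0, 0, 0], [0, 0, 0, 0]]], claw=1, grip_force=25)

```text
t: 19.23
eef_pos: [0.504, -0.3541, 0.1008]
ee_rot: [-3.141, -0.0, -1.572]
force: [-0.1, 0.6, 1.5]
width: 0.0495
gripper_force: 25.0
```

Emit:
servo_tool(series=[[[0, 0, -3, 0], [0, 0, -6, 0], [0, 0, -8, 0], [0, 0, -10, 0], [0, 0, -10, 0], [0, 0, -10, 0], [0, 0, -8, 0], [0, 0, -5, 0], [0, 0, 0, 0], [0, 0, 0, 0]]])

```text
t: 20.07
eef_pos: [0.5039, -0.3539, 0.1608]
ee_rot: [-3.141, 0.0, -1.572]
force: [1.0, -0.1, -1.0]
width: 0.0495
gripper_force: 25.0
```

```bash
python3 -c "
from h import *
st(); weigh()"
```

```text
{'t': 20.067, 'q': [-0.296, 0.311, -0.215, -0.0, -1.044, 0.295], 'eef_pos': [0.504, -0.354, 0.161], 'ee_rot': [-3.141, 0.0, -1.572], 'force': [0.985, -0.064, -0.991], 'width': 0.049, 'gripper_force': 24.998}
F [ 0.06  0.04 -1.69] sd [0.63 0.51 0.29]
```

Can b weighs about 1.7 N and can a about 3.2 N, so a is the fuller. Returning b and taking a.

Emit:
servo_tool(series=[[[0, 0, 5, 0], [0, 0, 9, 0], [0, 0, 9, 0], [0, 0, 9, 0], [0, 0, 9, 0], [0, 0, 8, 0], [0, 0, 5, 0], [0, 0, 3, 0], [0, 0, 3, 0], [0, 0, 0, 0]]])

```text
t: 21.3
eef_pos: [0.5042, -0.3543, 0.1009]
ee_rot: [-3.141, -0.001, -1.571]
force: [0.0, 0.1, -1.1]
width: 0.0496
gripper_force: 25.0
```

Emit:
servo_tool(series=[[[0, 0, 0, 0], [0, 0, 0, 0], [0, 0, 0, 0], [0, 0, 0, 0], [0, 0, 0, 0], [0, 0, 0, 0], [0, 0, -5, 0], [0, 0, -15, 0], [0, 0, -25, 0], [0, 0, -25, 0]]], claw=-1)

```text
t: 22.13
eef_pos: [0.5033, -0.3538, 0.171]
ee_rot: [3.14, 0.001, -1.572]
force: [0.5, -0.9, 0.1]
width: 0.0877
gripper_force: 0.0
```

Emit:
servo_tool(series=[[[0, 0, -30, 0], [0, 0, -15, 0], [-12, 0, 0, 0], [-22, 2, 0, 0], [-25, 2, 0, 0], [-25, 2, 0, 0], [-18, 2, 0, 0], [-9, 0, 0, 0], [0, 0, 0, 0], [0, 0, 0, 0]]])

```text
t: 22.97
eef_pos: [0.4962, -0.2427, 0.2157]
ee_rot: [-3.141, -0.0, -1.571]
force: [-0.4, -0.0, -0.4]
width: 0.0879
gripper_force: 0.0
```

```bash
python3 - <<'E'
from h import *
st()
cv2.imwrite("pics/back2.png",cv2.resize(eyes.grab_frame("scene")[150:310,250:470,::-1],None,fx=3,fy=3))
E
```

```text
{'t': 22.967, 'q': [-0.1, 0.165, -0.277, 0.0, -1.128, 0.1], 'eef_pos': [0.496, -0.243, 0.216], 'ee_rot': [-3.141, -0.0, -1.571], 'force': [-0.36, -0.005, -0.365], 'width': 0.088, 'gripper_force': 0.0}
```

View pics/back2.png

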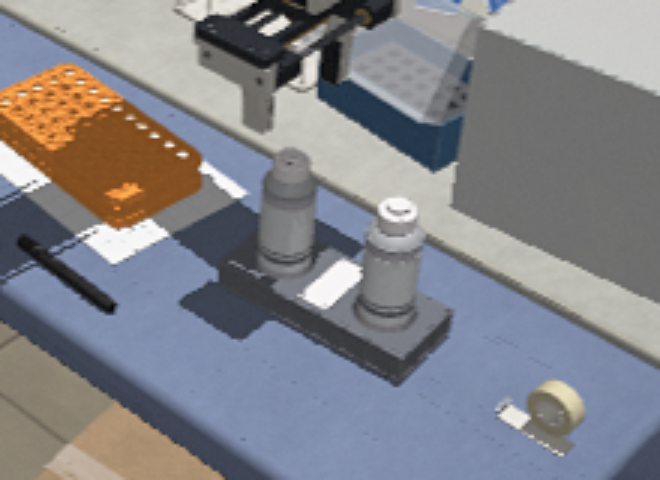

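The crop shows both cans standing in their wells, b at (390,270). Now gripping a and carrying it.

Emit:
servo_tool(series=[[[0, 0, 10, 0], [0, 0, 16, 0], [0, 0, 18, 0], [0, 0, 18, 0], [0, 0, 18, 0], [0, 0, 14, 0], [0, 0, 10, 0], [0, 0, 7, 0], [0, 0, 4, 0], [0, 0, 0, 0]]])

```text
t: 23.85
eef_pos: [0.4957, -0.2432, 0.0997]
ee_rot: [3.14, 0.0, -1.572]
force: [-1.0, -0.0, -0.1]
width: 0.0875
gripper_force: 0.0
```

Emit:
servo_tool(series=[[[0, 0, 0, 0], [0, 0, 0, 0], [0, 0, 0, 0], [0, 0, 0, 0], [0, 0, 0, 0], [0, 0, 0, 0], [0, 0, 0, 0], [0, 0, 0, 0], [0, 0, 0, 0], [0, 0, 0, 0]]], claw=1, grip_force=30)

```text
t: 24.68
eef_pos: [0.4962, -0.243, 0.1008]
ee_rot: [-3.141, -0.0, -1.572]
force: [-0.1, 0.0, 3.1]
width: 0.0494
gripper_force: 30.0
```

Emit:
servo_tool(series=[[[0, 0, -5, 0], [0, 0, -10, 0], [0, 0, -15, 0], [0, 0, -18, 0], [0, 0, -20, 0], [0, 0, -20, 0], [0, 0, -18, 0], [0, 0, -15, 0], [0, 0, -8, 0], [0, 0, -3, 0]]])

```text
t: 25.52
eef_pos: [0.4963, -0.2431, 0.2343]
ee_rot: [-3.139, -0.0, -1.572]
force: [0.5, -0.0, -2.7]
width: 0.0494
gripper_force: 30.0
```

Emit:
servo_tool(series=[[[-8, 0, 0, 0], [-16, -1, 0, 0], [-22, -2, 0, 0], [-25, -2, 0, 0], [-25, -2, 0, 0], [-25, -2, 0, 0], [-25, -2, 0, 0], [-25, -2, 0, 0], [-25, -2, 0, 0], [-25, -1, 0, 0]]])

```text
t: 26.35
eef_pos: [0.5113, -0.0205, 0.2313]
ee_rot: [3.139, -0.0, -1.572]
force: [0.7, 0.2, -1.9]
width: 0.0497
gripper_force: 30.0
```

Emit:
servo_tool(series=[[[-22, -1, 0, 0], [-16, -1, 0, 0], [-10, 0, 0, 0], [-6, 0, 0, 0], [-3, 0, 0, 0], [0, 0, 0, 0], [0, 0, 0, 0], [0, 0, 0, 0], [0, 0, 0, 0], [0, 0, 0, 0]]])

```text
t: 27.18
eef_pos: [0.5143, 0.0344, 0.2326]
ee_rot: [-3.142, -0.0, -1.573]
force: [0.2, -0.4, -1.6]
width: 0.0498
gripper_force: 30.0
```

```bash
python3 - <<'E'
from h import *
st(); weigh(5)
cv2.imwrite("pics/fin.png",eyes.grab_frame("scene")[:,:,::-1])
print(proj("scene",[[.514,.0345,.142],[.514,.0345,.042]]).round(0).tolist())
E
```

```text
{'t': 27.183, 'q': [0.448, 0.09, -0.326, 0.0, -1.155, -0.45], 'eef_pos': [0.514, 0.034, 0.233], 'ee_rot': [-3.142, -0.0, -1.573], 'force': [0.244, -0.42, -1.649], 'width': 0.05, 'gripper_force': 29.995}
F [ 0.   -0.05 -3.08] sd [0.21 0.5  0.32]
[[280.0, 166.0], [280.0, 193.0]]
```

View pics/fin.png

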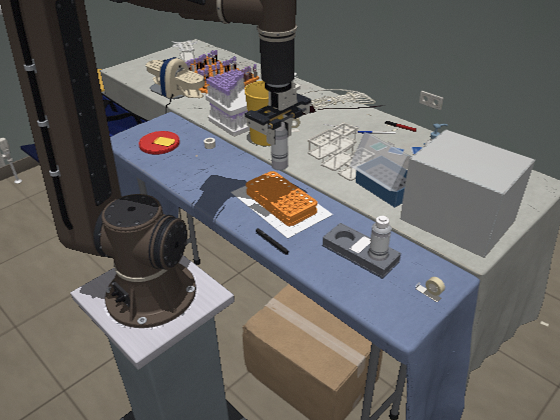

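The picture shows can a upright with its base at about (280,167), where it should be, 10 cm above the rack centred on the pad. Can b stands in well 2 (381,238), and the tape, marker and dispenser haven't moved. Handing in.

```bash
python3 -c "
from station import ticket
print(ticket.job_done())"
```

```text
the job is handed in; nothing more can be done
None
```

The job is handed in: the rack is centred on the pad, the lighter can (b, about 1.7 N) is back in the stand, and the fuller can (a, about 3.2 N) is held upright about 10 cm above the middle of the rack.

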